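# Snap the cake carrier's clips shut

### The arm

A 7-joint arm with a two-finger parallel gripper is mounted at the origin on the work surface. World frame = base frame: x ahead of the robot, y to its left, z up, the work surface at z = 0. Lengths are in m, angles in rad, forces in N, time in s.
With the tool pointing down it reaches from about 0.35 to 0.9 m from the base axis. Payload 8.1 kg.
Tool frame: the origin (TCP) lies on the front face of the gripper's body, between the roots of the fingers; the fingertips stand 66 mm ahead of it and the grasp point (between the pads) lies 47 mm ahead of it; z points along the fingers, x is the direction in which the jaws open and shut, and the axes are right-handed (so a half turn about z gives the same grasp; the last joint's range is limited). The gripper opens to 92 mm and grips with 3 to 60 N. Pads are 19 mm wide; open, the fingers measure 130 mm over their backs; the gripper's body (75 mm by 190 mm) begins 47 mm behind the grasp point.
Start: joints at [1.055, 0.434, 0.025, 1.573, -0.012, 1.134, -0.075], TCP at [0.251, -0.573, 0.292] pointing down, gripper open.
Joint ranges: [-2.62, 2.62], [-0.44, 2.09], [-1.27, 1.32], [0.08, 2.57], [-1.32, 4.46], [0.12, 2], [-2.74, 2.74]. Speed limits (rad/s): [2.22, 2.22, 3.01, 3.01, 3.14, 3.14, 3.14].

### API

Orientations are given as a 3x3 rotation matrix whose columns are the frame's x, y, z axes.
In Python, from bench import get_obs, snapshot, close_job, finder gives the robot as it stands. The module is installed in compiled form; this text tells all that it offers.
- The arm moves only by the tool drive_tool, never from a script. Its argument "rows" is a list of rows, each a list of 3 entries, a list of its own where there are three numbers: the gripper command: -1 is fully open, 1 is shut, values between are in proportion, then the shift along the tool's x, y, z in cm, then the turn, a rotation vector about the tool's x, y, z in degrees. A call has exactly 8 rows; each row is the pose to reach, as a shift and turn from the pose measured when the call began, along the tool's axes at that moment; what a row does not reach only later rows make up. A row lasts 1/8 s, in which the tool goes at most 62.5 mm and 10.7 degrees, less where a joint would pass 70% of its speed; a pose out of reach is approached as far as the arm can. A call with a gripper value outside its range is refused whole. The fingers move at their own pace and stop on an object; "newtons" is the grip in N (left out, the last holds). Time passes only in rows, so rows that repeat a pose let the fingers close, or fill a call up. It gives the time, the measured TCP pose, the force and the opening at its end, in the units of the state.
- get_obs(): the state, without advancing time (a new reading comes with each control period).
- snapshot(name): name is "side" or "top"; returns a dict with "pixels" (400x640x3 uint8, red, green, blue), "K" (3x3 intrinsics, pixels), "rvec" (rotation vector, rad) and "tvec" (3), from world to camera coordinates, as OpenCV has them. Camera axes: x right, y down, z forward; pixel columns grow to the right and rows downward; lengths in m; the calibration is good to about 2 mm. A picture is of the moment at which its call begins. There is no depth.
- close_job(): hands the job in, once; it reports no verdict.
Trained networks look in the newest picture that a camera, given by its name, has taken for a name from the list of things; names that differ only in an ending like _2 or _b are one class to them, and where a whole thing is asked for, a point or a joint stands for the part that bears it (a point fixed in the world has none). Each returns a list of dicts, best first, with "conf" (0 to 1); they miss things now and then, are a little off and sometimes report something else, mostly with a low value. They report only what shows in the picture. A call takes as long as a camera call.
- finder.boxes_of(camera, label): "rect" ([left, top, right, bottom] in pixels, round what is visible of it).
The state is a dict: "time_s": time; "q": joint angles; "joint_velocities": joint speeds; "joint_torque": joint torques, N m; "ee_pos": TCP position; "tcp_rot": TCP orientation; "wrist_force": force on the tool from outside, world axes, zero at the start; "wrist_torque": the same for the moment, N m; "width": finger opening in m.
Only numpy, scipy, OpenCV 4.12 (cv2) and the standard library are available. Lean on these libraries where they do the work, as an engineer would, in place of code of your own. Each camera call takes 0.05 s, during which the arm holds its last target. There are 200 camera calls.

### The job

The birthday cake is under its clear dome on the table, but the carrier's three orange clips are still sprung open around the rim. Go round and press each clip in against the dome's collar until it snaps and stays fully shut, without bumping or leaning hard on the dome, and leave the plates, jars and other things on the table where they are.

Things in the scene. Friction and masses are not known exactly. Their poses are not given: they have to be found in the camera images.
- carrier: round white cake carrier base with a blue band, 195 mm across, 24 mm high, fast on the table by its non-slip foot. Origin: centre of its underside, on the table top; z up. Three orange clips stand round it 120 degrees apart: clip_a towards the carrier's own +x axis (the side away from the robot), clip_b 120 degrees round to the left, clip_c 120 degrees to the right.
- dome: clear dome over a ring cake; stands on the base and does not move; same origin. Collar 182 mm across up to 60 mm above the table, widening by 75 mm to a wall 208 mm across that overhangs the shut clips and blocks an upright gripper there: lean the tool outward, away from the dome, 20 degrees or more. The wall goes up to 150 mm, the top to 184 mm, its blue carry handle to 212 mm.
- clip_a (a joint): angle (rad) by which clip_a has been swung shut: 0 = wide open, top leaning 34 degrees outward; 0.6 = fully shut, upright, its catch over the dome's flange. All clips: orange plate 36 mm wide, 4 mm thick, hinge line 12 mm above the table, 100.5 mm from the carrier's centre, tangent to the rim; top 43 mm above the hinge, with a lip that stands out 5.5 mm.
- clip_b (a joint): angle (rad) of clip_b, same make: 0 open, 0.6 shut. The clips' springs are over-centre: let go below about 0.42 rad a clip springs back open (to 0 - 0.06), pushed past 0.48 rad it snaps fully shut and stays. Some 4 to 12 N pushed inward, 15 to 30 mm above the hinge, shuts a clip.
- clip_c (a joint): angle (rad) of clip_c, same make: 0 open, 0.6 shut.
- clip_a_press (a point): place to push on clip_a: middle of its outer face, 28 mm above its hinge; it moves with the clip. When shut it is 102.5 mm from the carrier's centre and 40 mm above the table.
- clip_b_press (a point): the same place on clip_b
- clip_c_press (a point): the same place on clip_c
- plates: stack of three small plates, 130 mm across and 23 mm high, beside the carrier, loose; origin: centre of the underside. To be left alone.
- beaker: green drinking beaker, 68 mm across, 82 mm high, beside the carrier, loose; origin: centre of the underside. To be left alone.
- slicer: cake slicer with red handle, about 230 mm long, lying flat beside the carrier, loose; its x axis runs from handle to blade. To be left alone.
- candles: flat red box of candles, 55 x 95 x 20 mm, loose, beside the carrier; origin: centre of the underside. To be left alone.
- pencil_pot: blue pot of pencils, 72 mm across, 95 mm high with pencils up to 165 mm, loose, on the robot's right; origin: centre of the underside. To be left alone.
- tray: wooden tray 260 x 160 mm with a 45 mm rim on the robot's left, fixed, holding three closed clear jars of coloured pompoms, each 66 mm across and 100 mm high. Origin: centre of the underside. To be left alone.
- jar_red: the jar of red pompoms, which stands in the tray, loose. To be left alone.
- jar_yellow: the jar of yellow pompoms, which stands in the tray, loose. To be left alone.
- jar_blue: the jar of blue pompoms, which stands in the tray, loose. To be left alone.

How it is judged:
By the outcome, as a careful person would: the job done as asked, in the order asked, and still so for the second after the job is handed in, with the robot touching nothing.
It also fails if it takes over 50 s, if anything falls off the work surface, if the arm or the gripper's body presses on something with over 40 N, if the wrist force passes 120 N, or if a joint passes its speed limit or range.

## Working session

There is one attempt and no reset: what is moved stays moved. The work goes in short steps, Python scripts to look and compute and a tool call to move; the robot and the scene stay as the last step left them, time stands still between calls to the robot, and variables do not carry over. Pictures are saved under pics/ and viewed, about 8 in all and at most 12, crops included, and the job is handed in when it is done.

Besides the shell and the picture viewer there is one more tool, called as a command line: name --argument value ..., lists and objects as JSON in quotes. drive_tool: Moves the arm, as the interface text tells. Its arguments: {"type":"object","properties":{"rows":{"type":"array","items":{"type":"array"}},"newtons":{"type":"number"}},"required":["rows"]}

```bash
mkdir -p pics
cat > h.py <<'E'
import numpy as np, cv2
from bench import get_obs, snapshot, close_job, finder
def cam(n,save=None):
    s=snapshot(n); 
    if save: cv2.imwrite('pics/'+save,s['pixels'][:,:,::-1])
    return s
def proj(s,P):
    return cv2.projectPoints(np.array(P,float).reshape(-1,1,3),np.array(s['rvec'],float),np.array(s['tvec'],float),np.array(s['K'],float),None)[0].reshape(-1,2)
def ray(s,uv,z):
    R=cv2.Rodrigues(np.array(s['rvec'],float))[0]; t=np.array(s['tvec'],float).ravel(); c=-R.T@t
    d=R.T@np.linalg.inv(np.array(s['K']))@np.array([uv[0],uv[1],1.]); return c+d*(z-c[2])/d[2]
E
python3 - <<'E'
from h import *
o=get_obs(); print(o)
for n in('side','top'):
    s=cam(n,n+'1.png'); R=cv2.Rodrigues(np.array(s['rvec'],float))[0]
    print(n,'cam at',-R.T@np.array(s['tvec']).ravel(), 'fwd',R[2], s['K'][0])
    for l in('carrier','dome','clip_a','plates','beaker','slicer','candles','pencil_pot','tray'):
        print(l,[(np.round(d['rect']).astype(int).tolist(),round(d['conf'],2)) for d in finder.boxes_of(n,l)][:5])
E
```

```text
{'time_s': 0.0, 'q': array([ 1.05543364,  0.43524096,  0.02496873,  1.57409528, -0.01164331,
        1.1339833 , -0.07511457]), 'joint_velocities': array([ 1.21174473e-04,  1.68153169e-04,  7.75772418e-04,  1.62560749e-04,
        4.49775382e-05, -3.48092825e-04, -1.76114737e-04]), 'joint_torque': array([-7.51437674e-04, -6.67859530e+01,  9.84555781e-01, -3.14464903e+01,
       -6.07625535e-02,  4.26218624e-02,  1.66796272e-04]), 'ee_pos': array([ 0.25052036, -0.57215237,  0.29143435]), 'tcp_rot': array([[ 4.01050385e-01, -9.16055708e-01, -7.27556314e-04],
       [-9.16054637e-01, -4.01051031e-01,  1.40456953e-03],
       [-1.57845115e-03,  1.03178184e-04, -9.99998749e-01]]), 'wrist_force': array([-0.2772566 ,  0.02184221,  0.51776033]), 'wrist_torque': array([-0.00184213, -0.01887623, -0.02810479]), 'width': 0.09133739255859896}
side cam at [0.71168767 0.35204134 1.10734313] fwd [-0.11649606 -0.2959783  -0.94806409] [412.33392755   0.         321.77010891]
carrier []
dome [([299, 141, 383, 227], 0.66)]
clip_a [([291, 190, 302, 207], 0.48), ([357, 220, 370, 229], 0.46)]
plates [([282
[... 165 characters left out ...]
, 96, 370, 134], 0.75)]
candles [([333, 265, 365, 306], 0.97)]
pencil_pot [([228, 52, 258, 100], 0.96)]
tray [([362, 308, 486, 400], 0.89)]
top cam at [0.31856728 0.02501552 1.42659037] fwd [ 0.18539133  0.00450487 -0.98265445] [521.00651043   0.         310.38271296]
carrier [([268, 176, 360, 260], 0.94)]
dome [([278, 180, 358, 262], 0.73), ([211, 185, 250, 212], 0.56)]
clip_a [([341, 246, 354, 261], 0.67), ([271, 226, 281, 242], 0.4)]
plates [([243, 148, 290, 192], 0.65)]
beaker [([371, 192, 400, 221], 0.74)]
slicer [([394, 221, 418, 306], 0.89), ([338, 247, 354, 262], 0.36)]
candles [([214, 186, 250, 212], 0.93)]
pencil_pot [([456, 160, 491, 195], 0.7)]
tray [([108, 183, 176, 286], 0.92)]
```

Run:
```python
import cv2
a=cv2.imread('pics/top1.png');b=cv2.imread('pics/side1.png')
cv2.imwrite('pics/top1c.png',cv2.resize(a[120:320,200:440],None,fx=3.3,fy=3,interpolation=2) if 0 else cv2.resize(a[125:315,200:450],None,fx=3.15,fy=3.15,interpolation=2))
cv2.imwrite('pics/side1c.png',cv2.resize(b[80:310,250:450],None,fx=2.6,fy=2.6,interpolation=2))
```

```text
(no output)
```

View pics/top1c.png

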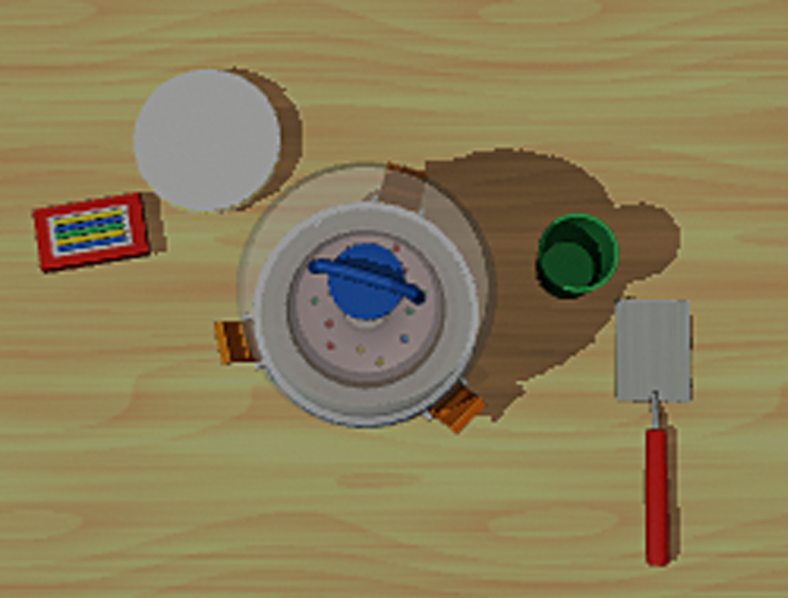

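View pics/side1c.png

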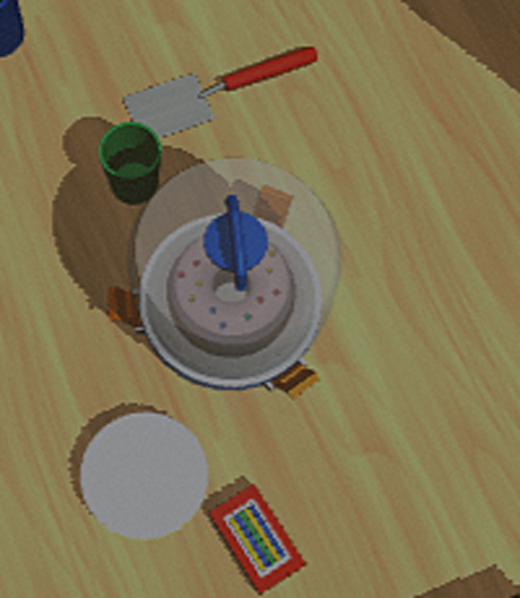

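View pics/top1.png

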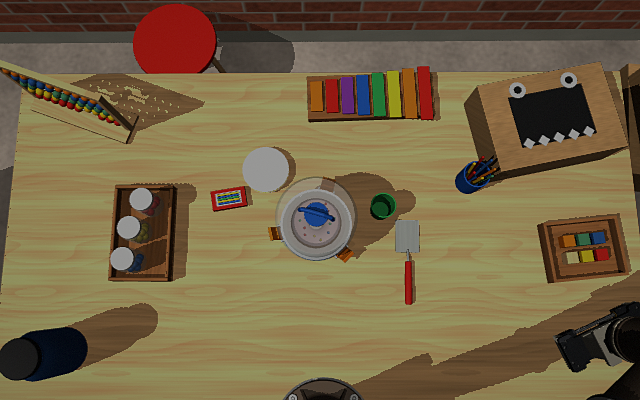

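Crops show clip_a at far side (top px ~328,184, seen through the dome), clip_b left (~275,234), clip_c right-near (~345,254). The plates sit at the far left, the beaker at the right, and the slicer further right. Next I fit the carrier pose.

```bash
cat >> h.py <<'E'
def clip_pts(cx,cy,yaw,k,th=0.0):
    a=yaw+[0,2*np.pi/3,-2*np.pi/3][k]; r=np.array([np.cos(a),np.sin(a),0]); t=np.array([-r[1],r[0],0]); l=0.6-th
    up=np.array([0,0,np.cos(l)])+r*np.sin(l); out=r*np.cos(l)-np.array([0,0,np.sin(l)])
    H=np.array([cx,cy,.012])+r*.1005
    return [H+t*s+up*h+out*o for s in(-.018,.018) for h,o in((0,-.002),(0,.002),(.043,-.002),(.043,.0075),(.038,.0075))],(H,r,t,up,out)
def orange(s):
    h=cv2.cvtColor(s['pixels'],cv2.COLOR_RGB2HSV); return ((h[:,:,0]>=5)&(h[:,:,0]<=17)&(h[:,:,1]>190)).astype(np.uint8)
E
python3 - <<'E'
from h import *
from scipy.optimize import least_squares
S={n:cam(n) for n in('top','side')}
rough={'top':{1:(275,234),2:(345,254)},'side':{0:(356,159),1:(363,226),2:(297,197)}}
obs=[]
for n in S:
    m=orange(S[n]); k,lab,st,ce=cv2.connectedComponentsWithStats(m)
    for i in range(1,k):
        if st[i,4]>15:
            for c,p in rough[n].items():
                if np.hypot(*(ce[i]-p))<14: print(n,c,st[i],ce[i].round(1)); 
    for c,p in rough[n].items():
        yy,xx=np.nonzero(m); w=np.hypot(xx-p[0],yy-p[1])<14
        if w.sum()>15: obs.append((n,c,xx[w],yy[w])); print(n,c,w.sum(),xx[w].min(),xx[w].max(),yy[w].min(),yy[w].max())
# initial guess: base circle from top
c0=ray(S['top'],(314,222),.06)[:2]; print('c0',c0)
def res(p):
    e=[]
    for n,c,x,y in obs:
        if c==0: continue
        q=proj(S[n],clip_pts(*p,c)[0]); h=cv2.convexHull(q.astype(np.float32))[:,0]; M=cv2.moments(h); cc=np.array([M['m10'],M['m01']])/M['m00']
        e+=list(cc-[x.mean(),y.mean()])
    return e
f=least_squares(res,[*c0,0.],diff_step=1e-3); print(f.x,np.round(f.fun,1))
np.save('pose.npy',f.x)
L=[]
for n in S:
    im=S[n]['pixels'][:,:,::-1].copy(); im=cv2.resize(im,None,fx=4,fy=4,interpolation=2); off=lambda q:(q+.5)*4-.5
    for c in range(3):
        h=cv2.convexHull(off(proj(S[n],clip_pts(*f.x,c)[0])).astype(np.int32)); cv2.polylines(im,[h],True,(255,0,255),1)
    an=np.linspace(0,6.28,60)
    for R,z,col in((.0975,.0,(255,255,0)),(.0975,.024,(0,255,255)),(.104,.15,(0,255,0)),(.104,.075,(0,0,255))):
        q=off(proj(S[n],np.c_[f.x[0]+R*np.cos(an),f.x[1]+R*np.sin(an),0*an+z])); cv2.polylines(im,[q.astype(np.int32)],True,col,1)
    u=off(proj(S[n],[[f.x[0],f.x[1],.08]]))[0].astype(int); L.append(im[u[1]-280:u[1]+280,u[0]-200:u[0]+200] if n=='side' else im[u[1]-280:u[1]+280,u[0]-200:u[0]+200])
cv2.imwrite('pics/fit1.png',np.hstack(L))
T=S['top'];
for nm,uv,z in(('plates',(266,170),.023),('beaker',(383,206.5),.082),('blade',(407,236),0),('handle end',(408.5,304),.01),('candles',(229,199),.02),('pot',(470,180),.09),('traymid',(142,232),.03)): print(nm,ray(T,uv,z)[:2].round(3))
E
```

```text
top 1 [268 227  13  13 102] [273.6 233.3]
top 2 [336 247  18  15 135] [345.  254.3]
top 1 102 268 280 227 239
top 2 135 336 353 247 261
side 1 24 355 370 220 232
side 2 27 292 300 191 202
c0 [0.53196349 0.02177387]
[0.58084638 0.05278181 0.21036756] [ -2.8   0.8  -2.1 -35.5   2.3   4.   28.4 -24.2]
plates [0.684 0.155]
beaker [ 0.569 -0.159]
blade [ 0.502 -0.234]
handle end [ 0.318 -0.23 ]
candles [0.603 0.256]
pot [ 0.638 -0.389]
traymid [0.511 0.487]
```

View pics/fit1.png

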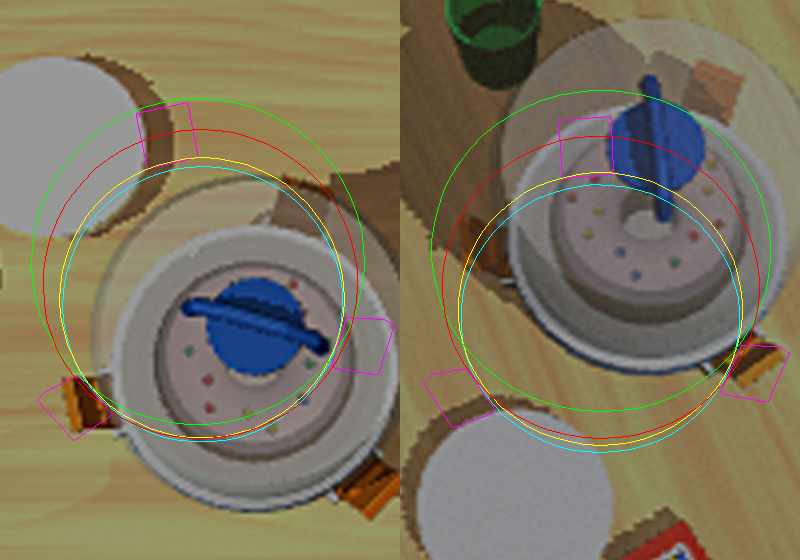

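The overlay shows I mislabelled the side view: there clip_a is at the left (~297,197) and clip_c is seen through the dome (~356,159). Refitting with that fixed.

```bash
cat > fit.py <<'E'
from h import *
from scipy.optimize import least_squares
S={n:cam(n) for n in('top','side')}
rough={'top':{1:(275,234),2:(345,254)},'side':{1:(363,226)}}
obs=[]
for n in S:
    m=orange(S[n]); yy,xx=np.nonzero(m)
    for c,p in rough[n].items():
        w=np.hypot(xx-p[0],yy-p[1])<14; obs.append((n,c,xx[w].mean() if n=='top' else 363.5,yy[w].mean() if n=='top' else 226))
obs+=[('side',0,297,197),('side',2,355.5,158.5),('top',0,327.5,183.5)]
def res(p):
    e=[]
    for n,c,x,y in obs:
        q=proj(S[n],clip_pts(*p,c)[0]); h=cv2.convexHull(q.astype(np.float32))[:,0]; M=cv2.moments(h)
        e+=list(np.array([M['m10'],M['m01']])/M['m00']-[x,y])
    return e
f=least_squares(res,[.54,.02,-.3],diff_step=1e-3); print(f.x,np.round(f.fun,1))
np.save('pose.npy',f.x)
L=[]
for n in S:
    im=S[n]['pixels'][:,:,::-1].copy(); im=cv2.resize(im,None,fx=4,fy=4,interpolation=2); off=lambda q:(q+.5)*4-.5
    for c in range(3):
        h=cv2.convexHull(off(proj(S[n],clip_pts(*f.x,c)[0])).astype(np.int32)); cv2.polylines(im,[h],True,(255,0,255),1)
    an=np.linspace(0,6.28,60)
    for R,z,col in((.0975,.0,(255,255,0)),(.0975,.024,(0,255,255)),(.104,.15,(0,255,0))):
        q=off(proj(S[n],np.c_[f.x[0]+R*np.cos(an),f.x[1]+R*np.sin(an),0*an+z])); cv2.polylines(im,[q.astype(np.int32)],True,col,1)
    u=off(proj(S[n],[[f.x[0],f.x[1],.06]]))[0].astype(int); L.append(im[u[1]-280:u[1]+280,u[0]-200:u[0]+200])
cv2.imwrite('pics/fit2.png',np.hstack(L))
E
python3 fit.py
```

```text
[ 0.53110319  0.01740361 -0.29941255] [ 0.4  0.2 -0.   0.8 -0.1  0.5 -0.4  0.4 -1.2  0.6  0.2  1. ]
```

View pics/fit2.png

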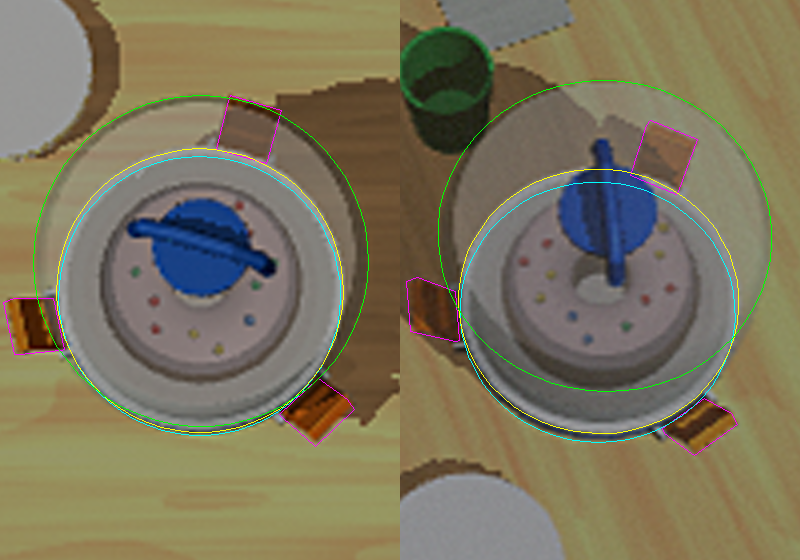

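The fit is within about 1 px: carrier at (0.531, 0.017), yaw −0.30 rad. Next is a helper that turns "contact edge at radius r, height z, lean α at clip k" into a move in tool axes.

```bash
cat >> h.py <<'E'
from scipy.spatial.transform import Rotation as Ro
def target(k,r,z,lean,side=0.0):
    cx,cy,yaw=np.load('pose.npy'); _,(H,rr,t,_,_)=clip_pts(cx,cy,yaw,k); a=np.radians(lean); e=np.array([0,0,1.])
    u=rr*np.sin(a)+e*np.cos(a); n=-rr*np.cos(a)+e*np.sin(a)
    p=np.array([cx,cy,0])+rr*r+e*z+t*side-.0095*n+.066*u
    x=-t if k==1 else t
    return p,np.c_[x,np.cross(-u,x),-u]
def move(k,r,z,lean,o=None):
    o=o or get_obs(); p,R=target(k,r,z,lean); R0=np.array(o['tcp_rot'])
    print('->',(k,r,z,lean),'cm',(R0.T@(p-o['ee_pos'])*100).round(2).tolist(),'deg',Ro.from_matrix(R0.T@R).as_rotvec(degrees=True).round(1).tolist(),'tcp',p.round(3))
def where(k):
    o=get_obs(); R=np.array(o['tcp_rot']); cx,cy,yaw=np.load('pose.npy'); rr=clip_pts(cx,cy,yaw,k)[1][1]
    a=np.arcsin(np.clip(-R[:,2]@rr,-1,1)); e=np.array([0,0,1.]); n=-rr*np.cos(a)+e*np.sin(a)
    E=o['ee_pos']+.066*R[:,2]+.0095*n-np.array([cx,cy,0])
    print('t',round(o['time_s'],2),'E r',(E@rr).round(4),'z',E[2].round(4),'tan',(E@np.array([-rr[1],rr[0],0])).round(4),'lean',np.degrees(a).round(1),'F',np.round(o['wrist_force'],1),'Fr',(o['wrist_force']@rr).round(1),'q',np.round(o['q'],2),'w',round(o['width'],3))
E
python3 -c "
from h import *
move(2,.19,.13,35)"
```

```text
-> (2, 0.19, 0.13, 35) cm [-35.05, -27.09, 11.36] deg [34.7, -5.9, -18.6] tcp [ 0.358 -0.143  0.179]
```

drive_tool --rows '[[1,[-35.05,-27.1,11.4],[34.7,-5.9,-18.6]],[1,[-35.05,-27.1,11.4],[34.7,-5.9,-18.6]],[1,[-35.05,-27.1,11.4],[34.7,-5.9,-18.6]],[1,[-35.05,-27.1,11.4],[34.7,-5.9,-18.6]],[1,[-35.05,-27.1,11.4],[34.7,-5.9,-18.6]],[1,[-35.05,-27.1,11.4],[34.7,-5.9,-18.6]],[1,[-35.05,-27.1,11.4],[34.7,-5.9,-18.6]],[1,[-35.05,-27.1,11.4],[34.7,-5.9,-18.6]]]' --newtons 20

```text
time_s: 2.2
ee_pos: [0.3577, -0.1391, 0.1778]
tcp_rot: [[0.683, -0.599, 0.418], [-0.73, -0.559, 0.393], [-0.002, -0.574, -0.819]]
wrist_force: [1.3, -0.6, 1.0]
width: 0.0163
```

```bash
python3 -c "
from h import *
where(2);move(2,.19,.13,35);move(2,.14,.036,35)"
```

```text
t 2.2 E r 0.1879 z 0.1292 tan -0.0035 lean 35.0 F [ 1.3 -0.6  1. ] Fr -0.5 q [ 1.15  0.32 -0.54  2.37 -0.9   0.57  0.61] w 0.016
-> (2, 0.19, 0.13, 35) cm [0.32, 0.12, -0.19] deg [-0.0, 0.2, 0.1] tcp [ 0.358 -0.143  0.179]
-> (2, 0.14, 0.036, 35) cm [0.36, 1.42, 10.38] deg [-0.0, 0.2, 0.1] tcp [ 0.395 -0.109  0.085]
```

drive_tool --rows '[[1,[0.1,0.4,2.6],[0,0,0]],[1,[0.2,0.8,5.2],[0,0,0]],[1,[0.3,1.1,7.8],[0,0,0]],[1,[0.4,1.4,10.4],[0,0,0]],[1,[0.4,1.4,10.4],[0,0,0]],[1,[0.4,1.4,10.4],[0,0,0]],[1,[0.4,1.4,10.4],[0,0,0]],[1,[0.4,1.4,10.4],[0,0,0]]]'

```text
time_s: 3.2
ee_pos: [0.3955, -0.1095, 0.0852]
tcp_rot: [[0.683, -0.599, 0.418], [-0.73, -0.56, 0.392], [-0.0, -0.573, -0.819]]
wrist_force: [-0.1, -0.0, 0.1]
width: 0.0005
```

```bash
python3 -c "
from h import *
where(2);move(2,.112,.036,35);move(2,.104,.036,35)
s=cam('side'); cv2.imwrite('pics/c1.png',np.hstack([cv2.resize(s['pixels'][90:260,260:440,::-1],(400,378),interpolation=2),cv2.resize(cam('top')['pixels'][150:320,240:420,::-1],(400,378),interpolation=2)]))"
```

```text
t 3.2 E r 0.14 z 0.0365 tan 0.0007 lean 35.0 F [-0.1 -0.   0.1] Fr 0.1 q [ 1.16  0.64 -0.78  2.4  -1.19  0.16  0.89] w 0.0
-> (2, 0.112, 0.036, 35) cm [-0.07, -2.27, 1.65] deg [0.0, 0.2, 0.2] tcp [ 0.416 -0.09   0.085]
-> (2, 0.104, 0.036, 35) cm [-0.07, -2.92, 2.11] deg [0.0, 0.2, 0.2] tcp [ 0.421 -0.084  0.085]
```

View pics/c1.png

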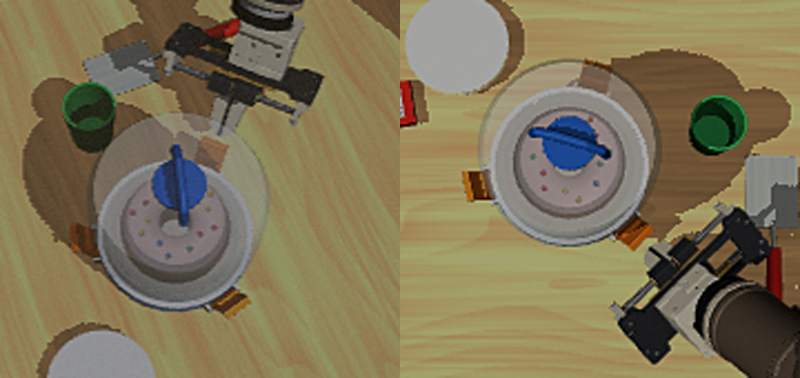

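The view shows the closed fingers standing just outside clip_c, clear of the beaker and slicer. Now I push inward.

drive_tool --rows '[[1,[0,-0.5,0.35],[0,0,0]],[1,[0,-1.0,0.7],[0,0,0]],[1,[-0.05,-1.5,1.05],[0,0,0]],[1,[-0.05,-1.9,1.35],[0,0,0]],[1,[-0.05,-2.2,1.6],[0,0,0]],[1,[-0.05,-2.4,1.75],[0,0,0]],[1,[-0.05,-2.5,1.8],[0,0,0]],[1,[-0.05,-2.6,1.85],[0,0,0]]]'

```text
time_s: 4.3
ee_pos: [0.419, -0.088, 0.0861]
tcp_rot: [[0.684, -0.599, 0.417], [-0.729, -0.559, 0.394], [-0.003, -0.573, -0.819]]
wrist_force: [-1.1, 0.6, 0.4]
width: 0.0006
```

```bash
python3 -c "
from h import *
where(2);move(2,.106,.036,35);move(2,.104,.036,35);move(2,.102,.036,35);move(2,.14,.036,35)"
```

```text
t 4.3 E r 0.1082 z 0.0374 tan 0.0007 lean 35.0 F [-1.1  0.6  0.4] Fr 0.4 q [ 1.09  0.65 -0.8   2.39 -1.32  0.12  0.94] w 0.001
-> (2, 0.106, 0.036, 35) cm [-0.11, -0.1, 0.25] deg [0.0, 0.3, 0.2] tcp [ 0.42  -0.086  0.085]
-> (2, 0.104, 0.036, 35) cm [-0.1, -0.26, 0.36] deg [0.0, 0.3, 0.2] tcp [ 0.421 -0.084  0.085]
-> (2, 0.102, 0.036, 35) cm [-0.1, -0.43, 0.48] deg [0.0, 0.3, 0.2] tcp [ 0.423 -0.083  0.085]
-> (2, 0.14, 0.036, 35) cm [-0.12, 2.69, -1.7] deg [0.0, 0.3, 0.2] tcp [ 0.395 -0.109  0.085]
```

```bash
cat > look.py <<'E'
import sys
from h import *
def look(name,k):
    L=[]; p=target(k,.11,.036,0)[0]-[0,0,.066]
    for n in('side','top'):
        s=cam(n); u=proj(s,[p])[0].astype(int); im=s['pixels'][max(u[1]-25,0):u[1]+25,u[0]-25:u[0]+25,::-1]
        L.append(cv2.resize(im,(400,400),interpolation=cv2.INTER_CUBIC))
    cv2.imwrite('pics/'+name,cv2.convertScaleAbs(np.hstack(L),alpha=1.5,beta=10))
if __name__=='__main__': look(sys.argv[1],int(sys.argv[2]))
E
python3 look.py c2.png 2
```

```text
(no output)
```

View pics/c2.png

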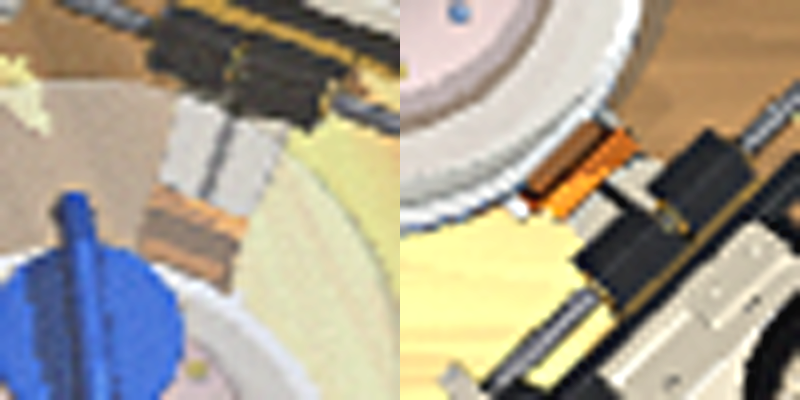

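The crop shows the fingers at clip_c's lip, but I can't tell the clip's angle by eye. I'll measure the lip radius against the first picture and fit the angle.

```bash
cat > ang.py <<'E'
import sys
from h import *
def prof(s,px,k):
    pose=np.load('pose.npy'); rr,t=clip_pts(*pose,k)[1][1:3]; c=np.array([pose[0],pose[1],.045])
    g=[[c+rr*r+t*b for r in np.arange(.090,.145,.001)] for b in np.linspace(-.014,.014,15)]
    uv=proj(s,np.array(g).reshape(-1,3)).astype(np.float32).reshape(15,-1,2)
    return cv2.remap(px,uv,None,cv2.INTER_LINEAR).astype(int)
def show(s,px,k):
    p=prof(s,px,k); v=(p[:,:,0]-p[:,:,2]).mean(0); print('k',k,'R-B at r=90..144/2mm:',v[::2].astype(int).tolist())
if __name__=='__main__':
    k=int(sys.argv[1])
    for n in('top','side'):
        s=cam(n); print(n); show(s,cv2.imread('pics/%s1.png'%n)[:,:,::-1].copy(),k); show(s,s['pixels'],k)
        for th in(0,.15,.3,.45,.6):
            pts=clip_pts(*np.load('pose.npy'),k,th)[0]; P=np.mean([pts[3],pts[8]],0); u=proj(s,[P])[0]; q=ray(s,u,.045)-np.r_[np.load('pose.npy')[:2],.045]; print(' th',th,'lip edge r',(q@clip_pts(*np.load('pose.npy'),k)[1][1]).round(4),end='')
        print()
E
python3 ang.py 2; python3 -c "
from h import *
where(2)"
```

```text
top
k 2 R-B at r=90..144/2mm: [0, 0, -1, -6, 14, 39, 41, 54, 88, 102, 94, 82, 91, 100, 99, 115, 138, 139, 132, 91, 56, 53, 56, 56, 56, 56, 56, 55]
k 2 R-B at r=90..144/2mm: [0, -3, 8, 42, 59, 60, 46, 54, 111, 126, 133, 117, 47, 11, 14, 17, 18, 13, 3, 0, 4, 9, 4, 1, 2, 3, 4, 2]
 th 0 lip edge r 0.131 th 0.15 lip edge r 0.1259 th 0.3 lip edge r 0.1202 th 0.45 lip edge r 0.1141 th 0.6 lip edge r 0.1077
side
k 2 R-B at r=90..144/2mm: [10, 28, 32, 31, 30, 31, 38, 44, 44, 45, 46, 50, 56, 57, 56, 54, 60, 65, 63, 51, 32, 25, 25, 26, 26, 26, 26, 26]
k 2 R-B at r=90..144/2mm: [7, 35, 48, 47, 35, 23, 21, 21, 19, 23, 41, 54, 61, 60, 29, 4, 3, 4, 4, 5, 5, 5, 5, 5, 5, 5, 4, 5]
 th 0 lip edge r 0.1302 th 0.15 lip edge r 0.1271 th 0.3 lip edge r 0.123 th 0.45 lip edge r 0.1181 th 0.6 lip edge r 0.1124
t 4.5 E r 0.1083 z 0.0375 tan 0.001 lean 35.0 F [ 0.7  0.7 -1.2] Fr -1.0 q [ 1.09  0.65 -0.8   2.39 -1.32  0.12  0.94] w -0.0
```

The lip edge moved from 129 to about 114 mm, so clip_c is at about 0.45 rad, right at its dead point, which fits the near-zero force. Joints 5 and 6 sit at their limits here, so I'll reduce the lean to 29° (still clear of the dome) and push the last millimetres.

```bash
python3 -c "
from h import *
move(2,.109,.036,29);move(2,.105,.036,29);move(2,.103,.036,29)"
```

```text
-> (2, 0.109, 0.036, 29) cm [-0.13, -0.55, 0.02] deg [-6.0, 0.3, 0.2] tcp [ 0.422 -0.084  0.089]
-> (2, 0.105, 0.036, 29) cm [-0.13, -0.88, 0.25] deg [-6.0, 0.3, 0.2] tcp [ 0.425 -0.081  0.089]
-> (2, 0.103, 0.036, 29) cm [-0.12, -1.05, 0.36] deg [-6.0, 0.3, 0.2] tcp [ 0.426 -0.08   0.089]
```

drive_tool --rows '[[1,[0,-0.2,0],[-2,0,0]],[1,[-0.05,-0.4,0],[-4,0,0]],[1,[-0.1,-0.55,0],[-6,0,0]],[1,[-0.1,-0.65,0.1],[-6,0.3,0.2]],[1,[-0.1,-0.75,0.15],[-6,0.3,0.2]],[1,[-0.1,-0.85,0.2],[-6,0.3,0.2]],[1,[-0.1,-0.9,0.25],[-6,0.3,0.2]],[1,[-0.1,-0.9,0.25],[-6,0.3,0.2]]]'

```text
time_s: 5.5
ee_pos: [0.4248, -0.0817, 0.089]
tcp_rot: [[0.679, -0.642, 0.355], [-0.734, -0.594, 0.329], [-0.0, -0.485, -0.875]]
wrist_force: [0.2, -0.3, 0.5]
width: 0.0005
```

```bash
python3 ang.py 2; python3 -c "
from h import *
where(2);move(2,.103,.036,29);move(2,.14,.036,29)"
```

```text
top
k 2 R-B at r=90..144/2mm: [0, 0, -1, -6, 14, 39, 41, 54, 88, 102, 94, 82, 91, 100, 99, 115, 138, 139, 132, 91, 56, 53, 56, 56, 56, 56, 56, 55]
k 2 R-B at r=90..144/2mm: [7, 37, 55, 46, 51, 62, 88, 110, 96, 19, 7, 11, 4, 0, 1, 7, 4, 1, 0, 0, 0, 1, 0, 6, 1, 0, 10, 19]
 th 0 lip edge r 0.131 th 0.15 lip edge r 0.1259 th 0.3 lip edge r 0.1202 th 0.45 lip edge r 0.1141 th 0.6 lip edge r 0.1077
side
k 2 R-B at r=90..144/2mm: [10, 28, 32, 31, 30, 31, 38, 44, 44, 45, 46, 50, 56, 57, 56, 54, 60, 65, 63, 51, 32, 25, 25, 26, 26, 26, 26, 26]
k 2 R-B at r=90..144/2mm: [43, 49, 36, 21, 16, 14, 28, 46, 50, 50, 46, 21, 2, 1, 3, 5, 5, 5, 5, 5, 5, 5, 5, 4, 5, 5, 4, 4]
 th 0 lip edge r 0.1302 th 0.15 lip edge r 0.1271 th 0.3 lip edge r 0.123 th 0.45 lip edge r 0.1181 th 0.6 lip edge r 0.1124
t 5.6 E r 0.105 z 0.036 tan 0.0003 lean 29.0 F [-0.9  0.4  0.2] Fr 0.4 q [ 0.82  0.53 -0.56  2.38 -1.22  0.19  0.73] w 0.0
-> (2, 0.103, 0.036, 29) cm [-0.03, -0.17, 0.09] deg [0.0, -0.0, -0.0] tcp [ 0.426 -0.08   0.089]
-> (2, 0.14, 0.036, 29) cm [-0.03, 3.06, -1.7] deg [0.0, -0.0, -0.0] tcp [ 0.399 -0.105  0.089]
```

Both views now read 0.6 rad with no force, so clip_c has snapped shut. I'll retreat outward and then up along the tool axis.

drive_tool --rows '[[1,[0,1.2,-0.7],[0,0,0]],[1,[0,3.0,-1.7],[0,0,0]],[1,[0,3.0,-6],[0,0,0]],[1,[0,3.0,-11],[0,0,0]],[1,[0,3.0,-16],[0,0,0]],[1,[0,3.0,-20],[0,0,0]],[1,[0,3.0,-20],[0,0,0]],[1,[0,3.0,-20],[0,0,0]]]'

```text
time_s: 6.6
ee_pos: [0.3339, -0.1652, 0.2491]
tcp_rot: [[0.679, -0.642, 0.355], [-0.734, -0.594, 0.329], [-0.0, -0.484, -0.875]]
wrist_force: [0.9, 0.6, -0.3]
width: 0.0006
```

```bash
python3 ang.py 2|grep -v th; python3 -c "
from h import *
where(2);move(1,.20,.22,32);print(get_obs()['ee_pos'])"
```

```text
top
k 2 R-B at r=90..144/2mm: [0, 0, -1, -6, 14, 39, 41, 54, 88, 102, 94, 82, 91, 100, 99, 115, 138, 139, 132, 91, 56, 53, 56, 56, 56, 56, 56, 55]
k 2 R-B at r=90..144/2mm: [7, 36, 53, 44, 49, 59, 84, 105, 97, 54, 54, 59, 60, 63, 64, 63, 63, 62, 62, 62, 61, 61, 61, 60, 59, 59, 59, 58]
side
k 2 R-B at r=90..144/2mm: [10, 28, 32, 31, 30, 31, 38, 44, 44, 45, 46, 50, 56, 57, 56, 54, 60, 65, 63, 51, 32, 25, 25, 26, 26, 26, 26, 26]
k 2 R-B at r=90..144/2mm: [42, 48, 36, 21, 17, 15, 27, 45, 48, 48, 46, 35, 26, 26, 27, 27, 27, 27, 27, 26, 27, 26, 27, 28, 27, 26, 26, 26]
t 6.7 E r 0.228 z 0.1954 tan -0.0007 lean 29.0 F [-0.   0.4  0.5] Fr -0.2 q [ 0.83  0.1  -0.13  2.29 -0.69  0.82  0.38] w 0.001
-> (1, 0.2, 0.22, 32) cm [-21.0, -35.16, 16.97] deg [-55.2, 1.8, -62.7] tcp [0.477 0.254 0.271]
[ 0.33401379 -0.16467328  0.24855138]
```

drive_tool --rows '[[1,[-21.0,-35.2,17.0],[-55.2,1.8,-62.7]],[1,[-21.0,-35.2,17.0],[-55.2,1.8,-62.7]],[1,[-21.0,-35.2,17.0],[-55.2,1.8,-62.7]],[1,[-21.0,-35.2,17.0],[-55.2,1.8,-62.7]],[1,[-21.0,-35.2,17.0],[-55.2,1.8,-62.7]],[1,[-21.0,-35.2,17.0],[-55.2,1.8,-62.7]],[1,[-21.0,-35.2,17.0],[-55.2,1.8,-62.7]],[1,[-21.0,-35.2,17.0],[-55.2,1.8,-62.7]]]'

```text
time_s: 7.7
ee_pos: [0.4775, 0.2577, 0.2693]
tcp_rot: [[0.984, 0.146, 0.106], [0.179, -0.859, -0.479], [0.021, 0.49, -0.871]]
wrist_force: [1.1, -0.4, 0.0]
width: 0.0008
```

```bash
python3 -c "
from h import *
where(1);move(1,.20,.22,32);move(1,.15,.12,32);move(1,.145,.036,32)"
```

```text
t 7.7 E r 0.2055 z 0.2164 tan -0.001 lean 29.4 F [ 1.1 -0.4  0. ] Fr -0.6 q [-0.38  0.54 -0.65  1.67  0.66  1.48 -1.06] w 0.001
-> (1, 0.2, 0.22, 32) cm [-0.1, 0.36, 0.01] deg [-2.6, 0.2, -2.8] tcp [0.477 0.254 0.271]
-> (1, 0.15, 0.12, 32) cm [-0.09, -0.19, 11.18] deg [-2.6, 0.2, -2.8] tcp [0.488 0.206 0.171]
-> (1, 0.145, 0.036, 32) cm [-0.25, -3.87, 18.74] deg [-2.6, 0.2, -2.8] tcp [0.489 0.201 0.087]
```

drive_tool --rows '[[1,[0,0,4],[-1,0,-1]],[1,[-0.1,-0.1,8],[-2,0.2,-2]],[1,[-0.1,-0.2,11.2],[-2.6,0.2,-2.8]],[1,[-0.2,-2,15],[-2.6,0.2,-2.8]],[1,[-0.25,-3.9,18.7],[-2.6,0.2,-2.8]],[1,[-0.25,-3.9,18.7],[-2.6,0.2,-2.8]],[1,[-0.25,-3.9,18.7],[-2.6,0.2,-2.8]],[1,[-0.25,-3.9,18.7],[-2.6,0.2,-2.8]]]'

```text
time_s: 8.7
ee_pos: [0.4896, 0.2019, 0.0885]
tcp_rot: [[0.975, 0.188, 0.119], [0.223, -0.827, -0.515], [0.001, 0.529, -0.849]]
wrist_force: [-0.7, -0.3, -0.5]
width: 0.0006
```

```bash
python3 -c "
from h import *
where(1);move(1,.125,.036,32);move(1,.115,.036,32);move(1,.108,.036,32);move(1,.105,.036,32)"; python3 look.py b1.png 1
```

```text
t 8.7 E r 0.1462 z 0.0375 tan -0.0006 lean 31.9 F [-0.7 -0.3 -0.5] Fr -0.1 q [-0.38  0.75 -0.56  1.87  0.88  1.21 -1.23] w 0.001
-> (1, 0.125, 0.036, 32) cm [-0.06, 1.71, 1.25] deg [-0.1, -0.1, -0.0] tcp [0.494 0.181 0.087]
-> (1, 0.115, 0.036, 32) cm [-0.06, 2.56, 1.78] deg [-0.1, -0.1, -0.0] tcp [0.496 0.171 0.087]
-> (1, 0.108, 0.036, 32) cm [-0.06, 3.15, 2.15] deg [-0.1, -0.1, -0.0] tcp [0.498 0.165 0.087]
-> (1, 0.105, 0.036, 32) cm [-0.06, 3.41, 2.31] deg [-0.1, -0.1, -0.0] tcp [0.498 0.162 0.087]
```

View pics/b1.png

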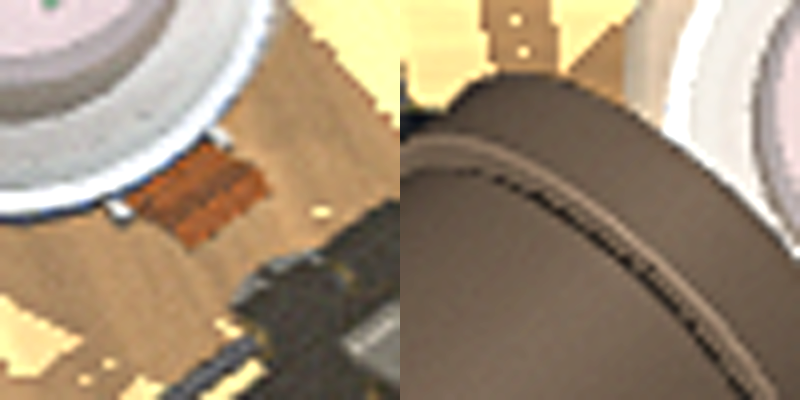

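The side view shows the fingers outside clip_b and in line with it. The top view is blocked by the arm. Pushing in to r = 105 mm, as worked for clip_c.

drive_tool --rows '[[1,[-0.05,0.8,0.6],[0,0,0]],[1,[-0.05,1.6,1.2],[0,0,0]],[1,[-0.05,2.2,1.55],[0,0,0]],[1,[-0.05,2.7,1.85],[0,0,0]],[1,[-0.05,3.0,2.05],[0,0,0]],[1,[-0.05,3.2,2.2],[0,0,0]],[1,[-0.05,3.4,2.3],[0,0,0]],[1,[-0.05,3.4,2.3],[0,0,0]]]'

```text
time_s: 9.8
ee_pos: [0.4983, 0.1609, 0.0869]
tcp_rot: [[0.975, 0.188, 0.118], [0.222, -0.827, -0.517], [0.001, 0.53, -0.848]]
wrist_force: [-0.6, 0.5, 0.8]
width: 0.0006
```

```bash
python3 ang.py 1; python3 -c "
from h import *
where(1);move(1,.103,.036,32);move(1,.14,.036,32)"
```

```text
top
k 1 R-B at r=90..144/2mm: [2, 0, -1, 9, 35, 37, 33, 54, 107, 100, 75, 67, 66, 65, 60, 72, 119, 136, 139, 116, 69, 60, 62, 63, 63, 63, 63, 63]
k 1 R-B at r=90..144/2mm: [21, 21, 20, 21, 21, 21, 21, 21, 21, 20, 20, 20, 20, 19, 19, 19, 19, 19, 18, 18, 18, 17, 17, 17, 18, 17, 15, 12]
 th 0 lip edge r 0.1309 th 0.15 lip edge r 0.1261 th 0.3 lip edge r 0.1207 th 0.45 lip edge r 0.1147 th 0.6 lip edge r 0.1084
side
k 1 R-B at r=90..144/2mm: [-1, -1, -3, -4, -4, -11, -7, 33, 60, 83, 94, 65, 47, 41, 37, 51, 91, 108, 110, 105, 73, 51, 51, 53, 53, 53, 53, 53]
k 1 R-B at r=90..144/2mm: [-5, -6, 12, 40, 70, 89, 91, 95, 74, 22, 3, 5, 7, 7, 8, 8, 8, 8, 7, 7, 7, 7, 7, 8, 8, 9, 9, 9]
 th 0 lip edge r 0.1312 th 0.15 lip edge r 0.1256 th 0.3 lip edge r 0.1195 th 0.45 lip edge r 0.113 th 0.6 lip edge r 0.1063
t 9.9 E r 0.1047 z 0.0359 tan -0.0 lean 32.0 F [-0.6  0.1  0.2] Fr 0.3 q [-0.32  0.73 -0.55  1.92  0.91  1.17 -1.21] w 0.0
-> (1, 0.103, 0.036, 32) cm [0.0, 0.14, 0.08] deg [-0.0, -0.0, -0.0] tcp [0.499 0.16  0.087]
-> (1, 0.14, 0.036, 32) cm [0.0, -3.0, -1.88] deg [-0.0, -0.0, -0.0] tcp [0.49  0.196 0.087]
```

Side view gives clip_b ≈ 0.6 rad with zero force, so it has snapped. Retreating.

drive_tool --rows '[[1,[0,-1.2,-0.8],[0,0,0]],[1,[0,-3.0,-1.9],[0,0,0]],[1,[0,-3.0,-6],[0,0,0]],[1,[0,-3.0,-11],[0,0,0]],[1,[0,-3.0,-16],[0,0,0]],[1,[0,-3.0,-21],[0,0,0]],[1,[0,-3.0,-25],[0,0,0]],[1,[0,-3.0,-25],[0,0,0]]]'

```text
time_s: 10.9
ee_pos: [0.4615, 0.3197, 0.2855]
tcp_rot: [[0.974, 0.191, 0.122], [0.226, -0.829, -0.511], [0.004, 0.525, -0.851]]
wrist_force: [0.6, -0.4, -0.1]
width: -0.0001
```

```bash
python3 ang.py 1|grep -v th; python3 -c "
from h import *
where(1);move(0,.20,.22,30);print(get_obs()['ee_pos'])"
```

```text
top
k 1 R-B at r=90..144/2mm: [2, 0, -1, 9, 35, 37, 33, 54, 107, 100, 75, 67, 66, 65, 60, 72, 119, 136, 139, 116, 69, 60, 62, 63, 63, 63, 63, 63]
k 1 R-B at r=90..144/2mm: [7, 39, 58, 56, 49, 57, 60, 73, 97, 78, 69, 72, 74, 74, 73, 74, 73, 74, 74, 74, 74, 74, 74, 73, 73, 73, 73, 73]
side
k 1 R-B at r=90..144/2mm: [-1, -1, -3, -4, -4, -11, -7, 33, 60, 83, 94, 65, 47, 41, 37, 51, 91, 108, 110, 105, 73, 51, 51, 53, 53, 53, 53, 53]
k 1 R-B at r=90..144/2mm: [-4, -4, 12, 38, 67, 83, 85, 87, 71, 40, 41, 55, 60, 60, 60, 60, 60, 60, 61, 61, 60, 59, 60, 60, 60, 60, 59, 59]
t 11.0 E r 0.2637 z 0.2317 tan 0.0006 lean 31.9 F [ 0.6  0.4 -0.1] Fr 0.3 q [-0.51  0.59 -0.65  1.57  0.66  1.6  -1.08] w 0.0
-> (0, 0.2, 0.22, 30) cm [20.89, 35.74, 23.51] deg [56.0, 1.0, -62.7] tcp [ 0.762 -0.054  0.272]
[0.46225058 0.31628994 0.28272079]
```

drive_tool --rows '[[1,[20.9,35.7,23.5],[56,1,-62.7]],[1,[20.9,35.7,23.5],[56,1,-62.7]],[1,[20.9,35.7,23.5],[56,1,-62.7]],[1,[20.9,35.7,23.5],[56,1,-62.7]],[1,[20.9,35.7,23.5],[56,1,-62.7]],[1,[20.9,35.7,23.5],[56,1,-62.7]],[1,[20.9,35.7,23.5],[56,1,-62.7]],[1,[20.9,35.7,23.5],[56,1,-62.7]]]'

```text
time_s: 12.0
ee_pos: [0.7339, -0.0361, 0.2497]
tcp_rot: [[0.388, 0.803, -0.453], [0.919, -0.373, 0.126], [-0.067, -0.466, -0.882]]
wrist_force: [-0.7, 2.1, -2.8]
width: 0.0003
```

```bash
python3 -c "
from h import *
where(0);move(0,.20,.22,30);move(0,.17,.13,30);move(0,.145,.036,30)"
```

```text
t 12.0 E r 0.1701 z 0.1959 tan 0.0079 lean 28.1 F [-0.7  2.1 -2.8] Fr -1.3 q [ 0.22  1.01 -0.6   0.77  0.28  1.91  0.94] w 0.0
-> (0, 0.2, 0.22, 30) cm [-0.7, 1.83, -3.48] deg [2.0, 0.6, -6.9] tcp [ 0.762 -0.054  0.272]
-> (0, 0.17, 0.13, 30) cm [-0.39, 3.39, 5.87] deg [2.0, 0.6, -6.9] tcp [ 0.733 -0.045  0.182]
-> (0, 0.145, 0.036, 30) cm [-0.01, 5.57, 15.34] deg [2.0, 0.6, -6.9] tcp [ 0.709 -0.038  0.088]
```

drive_tool --rows '[[1,[-0.2,1,-1],[1,0.3,-3]],[1,[-0.4,2.5,0],[2,0.6,-6.9]],[1,[-0.4,3.4,2],[2,0.6,-6.9]],[1,[-0.4,3.4,4],[2,0.6,-6.9]],[1,[-0.4,3.4,5.9],[2,0.6,-6.9]],[1,[-0.4,3.4,5.9],[2,0.6,-6.9]],[1,[-0.4,3.4,5.9],[2,0.6,-6.9]],[1,[-0.4,3.4,5.9],[2,0.6,-6.9]]]'

```text
time_s: 13.0
ee_pos: [0.7333, -0.045, 0.1826]
tcp_rot: [[0.295, 0.828, -0.477], [0.956, -0.255, 0.147], [0.0, -0.499, -0.866]]
wrist_force: [0.4, -0.4, 0.2]
width: 0.0006
```

```bash
python3 -c "
from h import *
where(0);move(0,.145,.036,30);move(0,.145,.036,26)
a=[cv2.resize(cam(n)['pixels'][60:320,200:460,::-1],(400,400)) for n in('side','top')]
cv2.imwrite('pics/a1.png',np.hstack(a))"
```

```text
t 13.0 E r 0.1704 z 0.1302 tan 0.0001 lean 30.0 F [ 0.4 -0.4  0.2] Fr 0.5 q [ 0.24  1.07 -0.59  0.82  0.28  1.83  1.08] w 0.001
-> (0, 0.145, 0.036, 30) cm [-0.01, 2.5, 9.43] deg [0.0, -0.0, 0.0] tcp [ 0.709 -0.038  0.088]
-> (0, 0.145, 0.036, 26) cm [-0.01, 2.04, 9.38] deg [-4.0, -0.0, 0.0] tcp [ 0.705 -0.036  0.091]
```

View pics/a1.png

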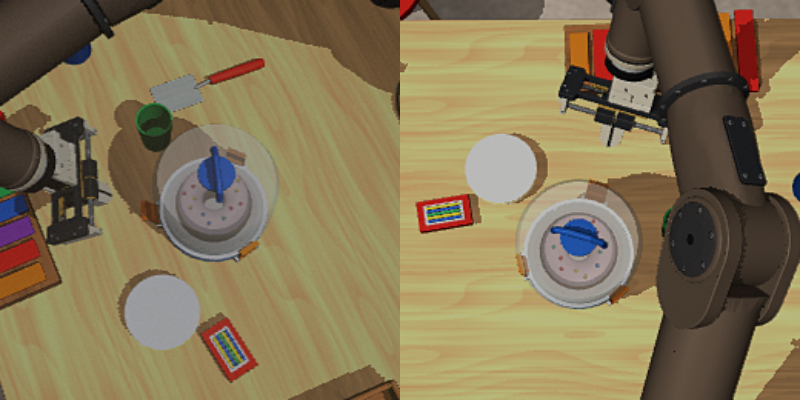

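The picture shows the arm passing well above and to the right of the dome, with the gripper beyond clip_a and nothing near it. Descending.

drive_tool --rows '[[1,[0,0.5,2],[0,0,0]],[1,[0,1,4],[0,0,0]],[1,[0,1.5,6],[0,0,0]],[1,[0,2,8],[0,0,0]],[1,[0,2.5,9.4],[0,0,0]],[1,[0,2.5,9.4],[0,0,0]],[1,[0,2.5,9.4],[0,0,0]],[1,[0,2.5,9.4],[0,0,0]]]'

```text
time_s: 14.1
ee_pos: [0.7097, -0.0374, 0.0896]
tcp_rot: [[0.295, 0.829, -0.476], [0.956, -0.255, 0.148], [0.001, -0.498, -0.867]]
wrist_force: [-0.1, -0.5, 0.1]
width: 0.0007
```

```bash
python3 -c "
from h import *
where(0);move(0,.105,.036,30)"; python3 ang.py 0
```

```text
t 14.1 E r 0.1457 z 0.0371 tan 0.0004 lean 29.9 F [-0.1 -0.5  0.1] Fr 0.1 q [ 0.27  1.11 -0.59  0.99  0.3   1.64  1.06] w 0.001
-> (0, 0.105, 0.036, 30) cm [-0.03, -3.46, 2.13] deg [0.1, -0.0, 0.0] tcp [ 0.671 -0.026  0.088]
top
k 0 R-B at r=90..144/2mm: [0, 0, 13, 34, 40, 38, 37, 38, 44, 46, 41, 37, 37, 37, 37, 36, 37, 44, 50, 62, 70, 63, 63, 64, 64, 64, 65, 65]
k 0 R-B at r=90..144/2mm: [0, 0, 16, 42, 48, 47, 45, 47, 54, 56, 50, 45, 45, 45, 45, 44, 45, 54, 61, 75, 86, 77, 77, 78, 78, 79, 81, 75]
 th 0 lip edge r 0.1305 th 0.15 lip edge r 0.1265 th 0.3 lip edge r 0.1218 th 0.45 lip edge r 0.1163 th 0.6 lip edge r 0.1103
side
k 0 R-B at r=90..144/2mm: [-2, -4, -3, 4, 17, 28, 28, 41, 55, 62, 55, 46, 41, 42, 43, 50, 65, 74, 72, 64, 45, 41, 45, 47, 46, 46, 48, 49]
k 0 R-B at r=90..144/2mm: [-3, -5, -4, 5, 18, 29, 30, 45, 61, 69, 60, 50, 46, 45, 46, 55, 71, 82, 80, 70, 48, 44, 49, 50, 51, 51, 51, 48]
 th 0 lip edge r 0.1309 th 0.15 lip edge r 0.1261 th 0.3 lip edge r 0.1206 th 0.45 lip edge r 0.1147 th 0.6 lip edge r 0.1083
```

drive_tool --rows '[[1,[0,-0.8,0.6],[0,0,0]],[1,[0,-1.6,1.1],[0,0,0]],[1,[0,-2.2,1.4],[0,0,0]],[1,[0,-2.7,1.7],[0,0,0]],[1,[0,-3.0,1.9],[0,0,0]],[1,[0,-3.3,2.05],[0,0,0]],[1,[0,-3.45,2.15],[0,0,0]],[1,[0,-3.45,2.15],[0,0,0]]]'

```text
time_s: 15.2
ee_pos: [0.6702, -0.0252, 0.0877]
tcp_rot: [[0.294, 0.828, -0.477], [0.956, -0.255, 0.147], [0.001, -0.499, -0.866]]
wrist_force: [-0.2, 1.2, 1.0]
width: 0.0004
```

```bash
python3 ang.py 0; python3 -c "
from h import *
where(0);move(0,.103,.036,30);move(0,.14,.036,30)"
```

```text
top
k 0 R-B at r=90..144/2mm: [0, 0, 13, 34, 40, 38, 37, 38, 44, 46, 41, 37, 37, 37, 37, 36, 37, 44, 50, 62, 70, 63, 63, 64, 64, 64, 65, 65]
k 0 R-B at r=90..144/2mm: [17, 54, 70, 64, 41, 24, 46, 69, 69, 70, 58, 17, 2, 5, 7, 7, 7, 5, 4, 7, 11, 15, 8, 0, -1, 0, 3, 3]
 th 0 lip edge r 0.1305 th 0.15 lip edge r 0.1265 th 0.3 lip edge r 0.1218 th 0.45 lip edge r 0.1163 th 0.6 lip edge r 0.1103
side
k 0 R-B at r=90..144/2mm: [-2, -4, -3, 4, 17, 28, 28, 41, 55, 62, 55, 46, 41, 42, 43, 50, 65, 74, 72, 64, 45, 41, 45, 47, 46, 46, 48, 49]
k 0 R-B at r=90..144/2mm: [3, 20, 41, 40, 39, 45, 57, 71, 72, 43, 8, 6, 8, 9, 9, 7, 6, 8, 12, 14, 9, 8, 9, 11, 11, 9, 17, 29]
 th 0 lip edge r 0.1309 th 0.15 lip edge r 0.1261 th 0.3 lip edge r 0.1206 th 0.45 lip edge r 0.1147 th 0.6 lip edge r 0.1083
t 15.3 E r 0.1047 z 0.0353 tan 0.0003 lean 29.9 F [-1.2  0.7 -0. ] Fr -1.4 q [ 0.3   1.05 -0.61  1.15  0.29  1.55  1.02] w 0.001
-> (0, 0.103, 0.036, 30) cm [-0.03, -0.17, 0.02] deg [0.1, -0.0, 0.0] tcp [ 0.669 -0.025  0.088]
-> (0, 0.14, 0.036, 30) cm [-0.03, 3.04, -1.82] deg [0.1, -0.0, 0.0] tcp [ 0.704 -0.036  0.088]
```

Clip_a reads about 0.6 rad in both views with no force. Retreating clear.

drive_tool --rows '[[1,[0,1.2,-0.7],[0,0,0]],[1,[0,3.0,-1.8],[0,0,0]],[1,[0,3.0,-6],[0,0,0]],[1,[0,3.0,-11],[0,0,0]],[1,[0,3.0,-16],[0,0,0]],[1,[0,3.0,-18],[0,0,0]],[1,[0,3.0,-18],[0,0,0]],[1,[0,3.0,-18],[0,0,0]]]'

```text
time_s: 16.3
ee_pos: [0.7776, -0.0594, 0.2281]
tcp_rot: [[0.295, 0.832, -0.47], [0.955, -0.258, 0.144], [-0.001, -0.492, -0.871]]
wrist_force: [0.5, 0.1, -0.3]
width: 0.0004
```

```bash
for k in 0 1 2; do python3 ang.py $k | grep -v '\[0, 0, 13' ; done; python3 -c "
from h import *
where(0)
s=cam('side'); t=cam('top')
for n,im in(('side',s),('top',t)):
    for l in('plates','beaker','slicer','candles','pencil_pot','tray'): print(n,l,[(np.round(d['rect']).astype(int).tolist(),round(d['conf'],2)) for d in finder.boxes_of(n,l)][:1])
a=[cv2.resize(s['pixels'][90:310,260:400,::-1],(360,566)),cv2.resize(t['pixels'][140:310,200:430,::-1],(430,318))]
a[1]=cv2.copyMakeBorder(a[1],0,248,0,0,0)
cv2.imwrite('pics/end.png',np.hstack(a))"
```

```text
top
k 0 R-B at r=90..144/2mm: [22, 36, 41, 38, 29, 23, 32, 39, 37, 35, 33, 28, 27, 28, 29, 29, 28, 27, 26, 27, 31, 32, 32, 33, 31, 30, 32, 33]
 th 0 lip edge r 0.1305 th 0.15 lip edge r 0.1265 th 0.3 lip edge r 0.1218 th 0.45 lip edge r 0.1163 th 0.6 lip edge r 0.1103
side
k 0 R-B at r=90..144/2mm: [-2, -4, -3, 4, 17, 28, 28, 41, 55, 62, 55, 46, 41, 42, 43, 50, 65, 74, 72, 64, 45, 41, 45, 47, 46, 46, 48, 49]
k 0 R-B at r=90..144/2mm: [3, 22, 44, 42, 41, 47, 59, 73, 78, 64, 49, 50, 50, 49, 49, 50, 50, 50, 50, 49, 48, 50, 52, 54, 56, 55, 56, 58]
 th 0 lip edge r 0.1309 th 0.15 lip edge r 0.1261 th 0.3 lip edge r 0.1206 th 0.45 lip edge r 0.1147 th 0.6 lip edge r 0.1083
top
k 1 R-B at r=90..144/2mm: [2, 0, -1, 9, 35, 37, 33, 54, 107, 100, 75, 67, 66, 65, 60, 72, 119, 136, 139, 116, 69, 60, 62, 63, 63, 63, 63, 63]
k 1 R-B at r=90..144/2mm: [7, 39, 57, 54, 50, 75, 86, 107, 137, 107, 73, 71, 72, 73, 74, 74, 73, 73, 74, 74, 74, 74, 74, 74, 73, 73, 73, 74]
 th 0 lip edge r 0.1309 th 0.15 lip edge r 0.1261 th 0.3 lip edge r 0.1207 th 0.45 lip edge r 0.1147 th 0.6 lip edge r 0.1084
side
k 1 R-
[... 1083 characters left out ...]
31, 30, 30, 30]
 th 0 lip edge r 0.1302 th 0.15 lip edge r 0.1271 th 0.3 lip edge r 0.123 th 0.45 lip edge r 0.1181 th 0.6 lip edge r 0.1124
t 16.6 E r 0.2163 z 0.1737 tan -0.0002 lean 29.7 F [-0.6  0.3  0.3] Fr -0.7 q [ 0.04  1.11  0.06  0.54 -0.18  2.    1.32] w 0.001
side plates []
side beaker [([288, 129, 313, 160], 0.88)]
side slicer [([300, 96, 370, 132], 0.78)]
side candles [([332, 268, 368, 309], 0.68)]
side pencil_pot []
side tray [([362, 304, 488, 400], 0.88)]
top plates [([246, 149, 288, 193], 0.73)]
top beaker []
top slicer [([396, 219, 422, 306], 0.62)]
top candles [([212, 189, 249, 210], 0.95)]
top pencil_pot [([454, 157, 494, 193], 0.7)]
top tray [([107, 183, 179, 286], 0.72)]
```

View pics/end.png

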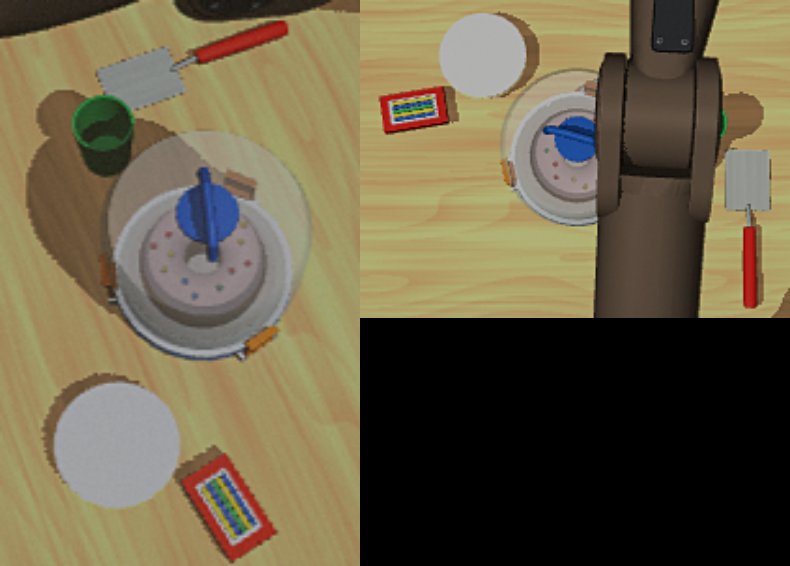

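All three clips show upright and the loose things are where they were. Joint 6 is resting at its limit, so I'll ease off it before handing in.

drive_tool --rows '[[1,[0,0,1],[0,0,0]],[1,[0,0,2],[0,0,0]],[1,[0,0,3],[0,0,0]],[1,[0,0,4],[0,0,0]],[1,[0,0,4],[0,0,0]],[1,[0,0,4],[0,0,0]],[1,[0,0,4],[0,0,0]],[1,[0,0,4],[0,0,0]]]'

```text
time_s: 18.3
ee_pos: [0.7584, -0.0531, 0.1924]
tcp_rot: [[0.295, 0.831, -0.472], [0.956, -0.256, 0.147], [0.002, -0.494, -0.869]]
wrist_force: [0.2, 0.7, 0.7]
width: 0.0004
```

```bash
python3 -c "
from h import *
where(0); close_job()"
```

```text
t 18.3 E r 0.1971 z 0.1397 tan -0.0002 lean 29.6 F [0.2 0.7 0.7] Fr -0.0 q [ 0.03  1.06  0.05  0.71 -0.17  1.87  1.34] w 0.0
the job is handed in; nothing more can be done
```

All three clips are pressed shut, in the order c, b, a. I used the closed fingers, leaned 29–35° outward, and handed the job in at 18.3 s with the arm clear of everything.

- **Clips:** After the arm backed away, the last pictures put every lip at its fully shut position (about 0.6 rad). Clip_c's final check came from the side view only, because the arm hid it from the top camera; both views had read it shut earlier.
- **Forces:** Wrist force read no more than about 4 N whenever I checked it, at the end of each move. I have no readings from the middle of the pushes.
- **Other things on the table:** The plates, beaker, slicer, candles, pencil pot and tray were within a few pixels of where they started, each found in at least one view. The detector missed the plates and pencil pot in the side view and the beaker in the top view. The plates and beaker still showed unmoved in the pictures. I did not check the jars one by one, but the arm never went near them.
- **Joint limits:** Joints 5 and 6 touched their range limits while pushing clip_c, and joint 6 did again on the final retreat. I eased joint 6 back to 1.87 rad before handing in. The readings, rounded to 0.01 rad, never showed a joint past its limit.

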